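# Pop the hatch and reset the tripped drive

## Robot

A 6-joint arm with a two-finger parallel gripper is mounted at the origin on the work surface. World frame = base frame: x ahead of the robot, y to its left, z up, the work surface at z = 0. Lengths are in m, angles in degrees, forces in N, time in s.
With the tool pointing down it reaches from about 0.25 to 0.725 m from the base axis. Payload 9.7 kg.
Tool frame: the origin (TCP) lies at the very end of the fingers, on their centre line; the grasp point (between the pads) lies 19 mm behind it; z points along the fingers, y is the direction in which the jaws open and shut (so a half turn about z gives the same grasp; the last joint's range is limited). The gripper opens to 85 mm and grips with 20 to 120 N. Pads are 22 mm wide; open, the fingers measure 114 mm over their backs; the gripper's body (76 mm by 85 mm) begins 54 mm behind the grasp point. The pads swing forward as they close: fully open they stand 13 mm farther back than shut.
Start: joints at [-76.49, 4.979, 10.078, 95.1, 0, 90], TCP at [0.128, -0.535, 0.231] pointing down, gripper open.
Joint ranges: [-179.16, 179.16], [-48.56, 103.87], [-65.8, 70.77], [-126.05, 130.52], [-82.76, 87.17], [-180, 180]. Speed limits (degrees/s): [127.2, 127.2, 147.25, 180, 180, 180].

## Interface

Orientations are given as [roll, pitch, yaw] about the fixed x, y, z axes, in that order (R = Rz(yaw) Ry(pitch) Rx(roll)).
In Python, from workcell import bot gives the robot as it stands.
- The arm moves only by the shell command python3 -m pendant 'ROWS' [FORCE]. ROWS is JSON, a list that holds one entry, the list of rows, each a list of 7 numbers: the shift along the tool's x, y, z in cm, then the turn, a rotation vector about the tool's x, y, z in rad, then the opening in per cent of the stroke, from 0 (shut) to 100 (fully open). In form: [[[dx, dy, dz, ax, ay, az, gripper], ...]]. A call has 1 to 5 rows; each row shifts and turns the pose as measured when the row begins, along the tool's axes as they then stand; what a row does not reach is not made up. A row lasts 1/12 s, in which the tool goes at most 41.7 mm and 7.16 degrees, less where a joint would pass 70% of its speed; a pose out of reach is approached as far as the arm can. A call with a gripper value outside its range is refused whole. The fingers move at their own pace and stop on an object; FORCE is the grip in N (left out, the last holds). Time passes only in rows, so rows that do not move let the fingers close. It gives the time, the measured TCP pose, the force and the opening at its end, in the units of the state.
- bot.get_obs(): the state, without advancing time (a new reading comes with each control period).
- bot.camera(name): name is "side" or "top" or "wrist"; returns the picture (480x640x3 uint8, red, green, blue); there is no depth.
- bot.get_calibration(name): a dict with "intrinsics" (3x3 intrinsics, pixels), "pose" (4x4, takes a point from camera to world coordinates); the wrist camera has in their place "T_tool_cam" (4x4, takes a point from camera to tool coordinates, whose origin is the TCP and whose axes are the flange's). Camera axes: x right, y down, z forward; pixel columns grow to the right and rows downward; lengths in m; the calibration is good to about 2 mm. A picture is of the moment at which its call begins: read the wrist's pose just before it. get_calibration takes no time and is no camera call.
- bot.job_done(): hands the job in, once; it reports no verdict.
Trained networks look in the newest picture that a camera, given by its name, has taken for a name from the list of things; names that differ only in an ending like _2 or _b are one class to them, and where a whole thing is asked for, a point or a joint stands for the part that bears it (a point fixed in the world has none). Each returns a list of dicts, best first, with "confidence" (0 to 1); they miss things now and then, are a little off and sometimes report something else, mostly with a low value. They report only what shows in the picture. A call takes as long as a camera call. They do not tell look-alikes from the thing itself.
- bot.masks_of(camera, thing): "pixels" (480x640 bool, what is visible of it) and "extent" ([left, top, right, bottom] in pixels, round what is visible of it).
- bot.mark_of(camera, thing): "uv" ([column, row] in pixels: a listed point, or the origin of a listed thing).
The state is a dict: "time": time; "q": joint angles; "qd": joint speeds; "joint_efforts": joint torques, N m; "ee_pos": TCP position; "tcp_rot": TCP orientation; "wrist_force": force on the tool from outside, world axes, zero at the start; "torque": the same for the moment, N m; "opening": finger opening in m.
Only numpy, scipy, OpenCV 4.12 (cv2) and the standard library are available. Lean on these libraries where they do the work, as an engineer would, in place of code of your own. Each camera call takes 0.05 s, during which the arm holds its last target. There are 200 camera calls.

## Task

The bench drive with the orange hatch has tripped. With a fingertip, press the white spot on its orange hatch right down once and let go, so that the push-push latch releases and the hatch springs up; watch for a second or two that it stays open by itself, then press the yellow reset button underneath it fully down and let go. Leave the hatch standing open and the blue hatch shut, grasp and lift nothing, and do not disturb the things lying around.

Things in the scene. Friction and masses are not known exactly. Their poses are not given: they have to be found in the camera images.
- orange_drive: the tripped drive, fixed to the bench (cannot move): a low housing 150 (x) x 130 (y) x 60 mm high, green foot, white upper part. Origin: centre of its underside on the bench; z up; its front is -x, and the hatch hinges at the back (+x). The top has an opening over a well, covered by the orange hatch.
- orange_press (a point): centre of the white 24 mm press spot on top of the orange hatch; moves with the hatch, 75 mm above the bench when shut. It lies 16 mm behind the hatch's front edge and 79 mm in front of the hinge line. Press it straight down about 6 mm, to the stop (about 3 N, then solid), and let go: the latch releases. Partly pressed it stays latched; pressed shut and down again it locks again
- orange_hinge (a point): middle of the orange hatch's hinge line, which is parallel to the drive's y, 45 mm behind the drive's centre and 72 mm above the bench. The hatch is a plate 95 (x) x 90 (y) x 6 mm. Shut, it stands 9 mm clear above the housing's deck, so a finger may overhang its front edge. Opening, its front edge sweeps an arc of 95 mm about this line, up and back
- orange_hatch (a joint): angle of the orange hatch, rad: 0 shut and latched, about -0.076 pressed down to its stop, 2.1 sprung fully open (leaning 30 degrees back past upright). Once released its own spring opens it in about a second, gently lifting a finger that is in the way, and holds it open
- orange_latch (a joint): position of the hidden latch cam in the orange drive, m: 0 latched as found; moves to about 0.008 as the hatch is pressed right down and to between 0.015 and 0.018 as it then springs up; beyond 0.021 means the hatch was pressed down a second time
- orange_reset_top (a point): centre of the top of the yellow reset button under the orange hatch: a disc 22 mm across, 58 mm above the bench (2 mm below the deck), standing in the middle of the well; it lies 49 mm in front of the hinge line. The well behind the latch case is 66 (x) x 94 (y) mm, its walls as high as the deck and its floor 41 mm above the bench or higher. It is pressed straight down
- orange_reset (a joint): travel of that button, m: 0 up, 0.005 fully down (4 N, sprung back when released)
- blue_drive: the other drive, alike but with a blue hatch, in good order: leave it alone. Fixed; origin and axes as for the orange drive
- blue_hatch (a joint): angle of the blue hatch, rad: 0 shut; to stay shut
- blue_latch (a joint): latch cam of the blue drive, m: 0 latched; to stay so
- square: loose bystander: steel try square, blade 150 x 25 mm, 14 mm high; origin at the corner end of the blade, underside
- die_stock: loose bystander: die stock, ring 48 mm across, 14 mm high, with two handles, 230 mm long along x; origin at the middle, underside
- collet: loose bystander: steel collet standing on end between the two drives, 40 mm across, 48 mm high; origin at its foot
- oiler: loose bystander: yellow oil bottle with a red cap, 48 mm across, 130 mm high; origin at its foot
- driver: loose bystander: screwdriver with a red handle, about 180 mm long along x; origin at the middle, underside
- bar_stub: loose bystander: aluminium bar stub standing on end, 38 mm across, 60 mm high; origin at its foot
- gauge_block: loose bystander: steel block 35 x 50 x 30 mm; origin at its underside
Not all that is in view belongs to the job. What is shaped like the orange_drive but purple is not meant.

How it is judged:
By the outcome, as a careful person would: the job done as asked, in the order asked, and still so for the second after the job is handed in, with the robot touching nothing.
It also fails if it takes over 42 s, if anything falls off the work surface, if the arm or the gripper's body presses on something with over 40 N, if the wrist force passes 120 N, or if a joint passes its speed limit or range.

## Working session

There is one attempt and no reset: what is moved stays moved. The work goes in short steps, Python scripts to look and compute and a shell command to move; the robot and the scene stay as the last step left them, time stands still between calls to the robot, and variables do not carry over. Pictures are saved under pics/ and viewed, about 8 in all and at most 12, crops included, and the job is handed in when it is done.

```bash
mkdir -p pics
cat > h.py <<'E'
from workcell import bot
import numpy as np, cv2
from scipy.spatial.transform import Rotation as R
def cam(name):
    c=bot.get_calibration(name);K=np.array(c["intrinsics"])
    if "pose" in c: return K,np.array(c["pose"])
    o=bot.get_obs();T=np.eye(4)
    T[:3,:3]=R.from_euler('xyz',o["tcp_rot"],degrees=True).as_matrix();T[:3,3]=o["ee_pos"]
    return K,T@np.array(c["T_tool_cam"])
def onz(KT,uv,z):
    K,T=KT;d=T[:3,:3]@np.linalg.solve(K,[uv[0],uv[1],1]);return T[:3,3]+d*(z-T[2,3])/d[2]
def proj(KT,p):
    K,T=KT;q=K@(T[:3,:3].T@(np.array(p)-T[:3,3]));return q[:2]/q[2]
def save(im,n): cv2.imwrite(f"pics/{n}.png",im[:,:,::-1])
E
python3 - <<'E'
from h import *
np.set_printoptions(precision=4,suppress=True)
print(bot.get_obs())
Z=dict(orange_press=.075,orange_hinge=.072,orange_drive=0,blue_drive=0,collet=0,oiler=0,bar_stub=0,gauge_block=0)
for c in("top","side"):
    KT=cam(c);im=bot.camera(c);save(im,c+"0");print(c,KT[1][:3,3])
    for t in Z:
        if c=="side" and t not in("orange_press","orange_hinge","orange_drive"):continue
        for r in bot.mark_of(c,t)[:3]: print(t,round(r["confidence"],2),np.round(r["uv"]),onz(KT,r["uv"],Z[t]))
E
```

```text
{'time': 0.0, 'q': array([-76.4886,   5.011 ,  10.0339,  95.1003,  -0.0023,  90.0001]), 'qd': array([ 0.0145,  0.0881,  0.0707,  0.1335, -0.0094,  0.0062]), 'joint_efforts': array([ -0.0005, -52.0385,  46.4804,   0.0161,  -0.0001,  -0.    ]), 'ee_pos': array([ 0.1284, -0.5345,  0.2306]), 'tcp_rot': array([-179.9225,    0.0023,   13.5112]), 'wrist_force': array([-0.5022, -0.4307,  0.3492]), 'torque': array([-0.0011, -0.0229, -0.0028]), 'opening': 0.08517763426530793}
top [ 0.4439 -0.0224  1.4378]
orange_press 0.96 [472. 334.] [ 0.3721 -0.3918  0.075 ]
orange_press 0.69 [370. 264.] [ 0.5309 -0.1487  0.075 ]
orange_press 0.66 [362. 357.] [ 0.3104 -0.1322  0.075 ]
orange_hinge 0.94 [486. 301.] [ 0.4492 -0.4274  0.072 ]
orange_hinge 0.84 [375. 327.] [ 0.3807 -0.163   0.072 ]
orange_hinge 0.78 [375. 236.] [ 0.6013 -0.1588  0.072 ]
orange_drive 0.79 [468. 324.] [ 0.3905 -0.4021  0.    ]
orange_drive 0.56 [372. 256.] [ 0.5585 -0.1586  0.    ]
blue_drive 0.85 [242. 272.] [0.5095 0.1705 0.    ]
collet 0.53 [311. 264.] [ 0.5326 -0.0056  0.    ]
bar_stub 0.67 [328. 186.] [ 0.7345 -0.0446  0.    ]
bar_stub 0.57 [154. 227.] [0.6185 0.4009 0.    ]
gauge_block 0.9 [209. 179.] [0.7459 0.2636 0.    ]
side [0.1909 0.8167 0.9174]
orange_press 0.9 [437. 152.] [ 0.3716 -0.3966  0.075 ]
orange_press 0.88 [435. 226.] [ 0.3065 -0.1244  0.075 ]
orange_press 0.75 [348. 192.] [ 0.5223 -0.161   0.075 ]
orange_hinge 0.9 [415. 146.] [ 0.4313 -0.4063  0.072 ]
orange_hinge 0.89 [407. 205.] [ 0.3837 -0.1728  0.072 ]
orange_drive 0.96 [425. 172.] [ 0.3948 -0.4045 -0.    ]
orange_drive 0.88 [334. 210.] [ 0.5602 -0.1683  0.    ]
orange_drive 0.79 [419. 237.] [ 0.3413 -0.1567  0.    ]
```

View pics/top0.png

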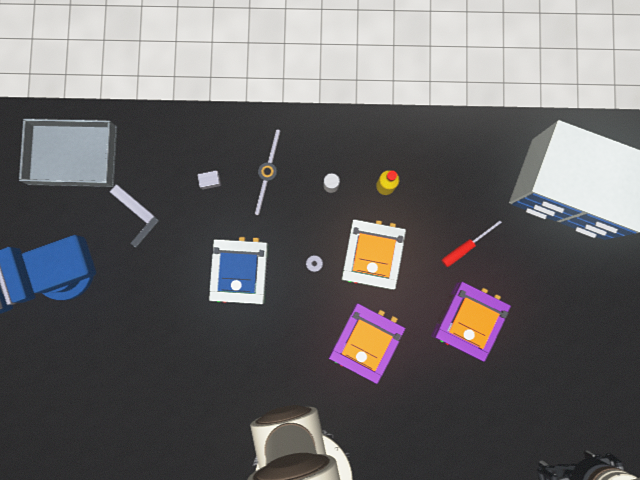

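View pics/side0.png

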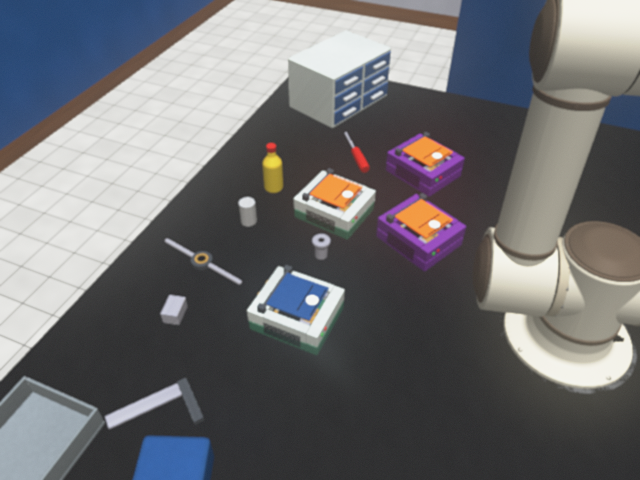

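Candidates with an orange hatch in the top view: the white housing at (374,256), purple at (368,343) and purple at (474,322). The white one with the green foot fits; the purple ones are look-alikes. The blue drive is at (238,272). I'll confirm with a crop and refine the pose.

```bash
cat > m.py <<'E'
from h import *
np.set_printoptions(precision=4,suppress=True)
ims={}
P=[]
for c,box in(("top",(335,210,415,300)),("side",(285,160,385,245))):
    im=cv2.imread(f"pics/{c}0.png");x0,y0,x1,y1=box;s=im[y0:y1,x0:x1];ims[c]=cv2.resize(s,(400,400),interpolation=cv2.INTER_CUBIC)
    hsv=cv2.cvtColor(s,cv2.COLOR_BGR2HSV)
    o=cv2.inRange(hsv,(8,140,120),(25,255,255)); n,l,st,ce=cv2.connectedComponentsWithStats(o);k=1+np.argmax(st[1:,4])
    hull=cv2.convexHull(np.argwhere(l==k)[:,::-1].astype(np.int32));r=cv2.minAreaRect(hull)
    print(c,"orange",st[k],ce[k]+[x0,y0],r, cv2.boxPoints(r)+[x0,y0])
    KT=cam(c)
    if c=="top":
        print([onz(KT,p,.075) for p in cv2.boxPoints(r)+[x0,y0]])
cv2.imwrite("pics/crop.png",np.hstack([ims["top"],ims["side"]]))
E
python3 m.py
```

```text
top orange [  18   23   43   44 1297] [373.9129 253.7718] ((38.78337097167969, 44.887306213378906), (37.141746520996094, 38.217647552490234), 10.784297943115234) [[351.965  270.1838]
 [359.116  232.6411]
 [395.6017 239.5908]
 [388.4508 277.1335]]
[array([ 0.5159, -0.1044,  0.075 ]), array([ 0.6073, -0.12  ,  0.075 ]), array([ 0.5924, -0.2083,  0.075 ]), array([ 0.5014, -0.1922,  0.075 ])]
side orange [ 25  14  51  36 880] [334.2364 190.9125] ((49.92108917236328, 30.672168731689453), (43.36996841430664, 27.877986907958984), 24.623563766479492) [[309.4003 194.3085]
 [321.0158 168.9656]
 [360.4419 187.0359]
 [348.8264 212.3788]]
```

View pics/crop.png

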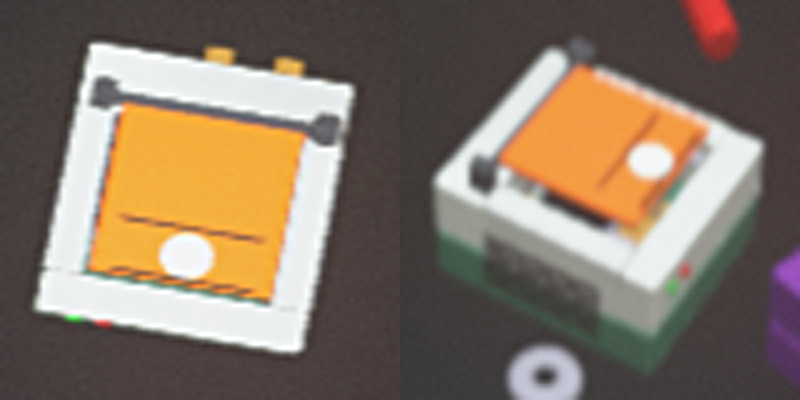

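The crop shows a white housing with a green foot and an orange hatch; its spot is at top px (372,267) and side px (347.5,194). This is the right drive. Drive yaw is about -9.7°, with the press point near (0.524,-0.151).

```bash
python3 -m pendant '[[[3.4,-2.2,0,0,0,0,0],[3.4,-2.2,0,0,0,0,0],[3.4,-2.2,0,0,0,0,0],[3.4,-2.2,0,0,0,0,0],[3.4,-2.2,0,0,0,0,0]]]' 20; python3 -m pendant '[[[3.4,-2.2,0,0,0,0,0],[3.4,-2.2,0,0,0,0,0],[3.4,-2.2,0,0,0,0,0],[3.4,-2.2,0,0,0,0,0],[3.4,-2.2,0,0,0,0,0]]]'
```

```text
time: 1.07
ee_pos: [0.2678, -0.388, 0.2289]
tcp_rot: [-179.9, 0.1, 12.8]
wrist_force: [0.4, -0.0, -0.4]
opening: 0.0256
time: 1.48
ee_pos: [0.4119, -0.2369, 0.23]
tcp_rot: [179.9, -0.1, 12.7]
wrist_force: [0.8, -1.0, -1.6]
opening: 0.0001
```

```bash
python3 -m pendant '[[[3.9,-2.4,0,0,0,0,0],[3.9,-2.4,0,0,0,0,0],[3.5,-2.0,0,0,0,0,0],[0,0,0,0,0,0.12,0],[0,0,0,0,0,0.12,0]]]'; python3 -m pendant '[[[0,0,1.5,0,0,0.12,0],[0,0,1.5,0,0,0.06,0],[0,0,0,0,0,0,0]]]'
cat > w.py <<'E'
from h import *
import sys
np.set_printoptions(precision=4,suppress=True)
n=sys.argv[1];o=bot.get_obs();KT=cam("wrist");im=bot.camera("wrist");save(im,n)
print(o["time"],o["ee_pos"],o["tcp_rot"],o["wrist_force"])
for t,z in(("orange_press",.075),("orange_hinge",.072),("orange_reset_top",.058)):
    for r in bot.mark_of("wrist",t)[:2]: print(t,round(r["confidence"],2),np.round(r["uv"],1),onz(KT,r["uv"],z))
print("tcp px",proj(KT,o["ee_pos"]))
E
python3 w.py w1
```

```text
time: 1.9
ee_pos: [0.5057, -0.1428, 0.2298]
tcp_rot: [179.9, -0.2, -0.7]
wrist_force: [0.2, -0.6, -1.2]
opening: -0.0
time: 2.15
ee_pos: [0.5076, -0.1408, 0.1992]
tcp_rot: [180.0, -0.3, -11.7]
wrist_force: [-0.2, -1.0, -0.1]
opening: -0.0004
2.15 [ 0.5076 -0.1408  0.1992] [179.9763  -0.2947 -11.711 ] [-0.1876 -1.0498 -0.1399]
orange_press 0.8 [335.4 210. ] [ 0.5226 -0.1569  0.075 ]
orange_press 0.65 [635.5 332. ] [ 0.3675 -0.3858  0.075 ]
orange_hinge 0.95 [328.4 102.8] [ 0.5981 -0.1665  0.072 ]
orange_hinge 0.88 [377.8 363.7] [ 0.378  -0.1674  0.072 ]
tcp px [317.9701 312.6056]
```

View pics/w1.png

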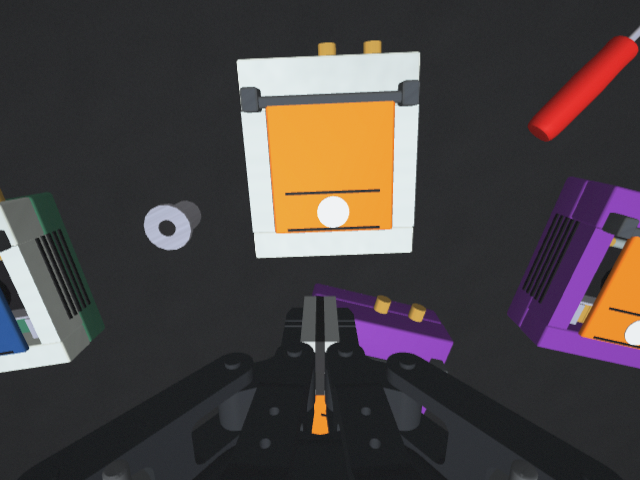

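The wrist view shows the spot at (333,212) and the hinge bar at about (328,100). The fused press estimate is (0.5225,-0.1545). Going above it.

```bash
python3 -m pendant '[[[0.6,0.35,3.5,0,0,0,0],[0.6,0.35,3.5,0,0,0,0],[0.55,0.35,3.4,0,0,0,0],[0,0,0,0,0,0,0]]]'; python3 w.py w2
```

```text
time: 2.68
ee_pos: [0.5279, -0.1577, 0.1027]
tcp_rot: [179.9, -1.2, -11.1]
wrist_force: [-1.6, -0.1, -0.1]
opening: -0.0002
2.6833 [ 0.5279 -0.1577  0.1027] [179.8908  -1.2059 -11.1233] [-1.5974 -0.0993 -0.1187]
orange_press 0.76 [317.2 297.5] [ 0.522  -0.1561  0.075 ]
orange_hinge 0.65 [308.4 144.7] [ 0.5986 -0.167   0.072 ]
tcp px [317.9722 312.6363]
```

View pics/w2.png

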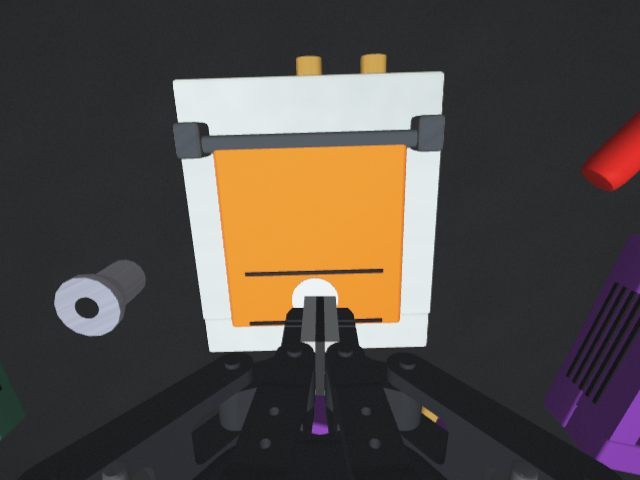

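The spot shows at (315,299), with the tip about 6 mm behind it. I'll correct that and descend.

```bash
python3 -m pendant '[[[-0.5,0,1.2,0,-0.02,0,0],[-0.1,0,0.8,0,0,0,0],[0,0,0.2,0,0,0,0],[0,0,0,0,0,0,0]]]'; python3 -m pendant '[[[0,0,0.4,0,0,0,0],[0,0,0.3,0,0,0,0]]]'
```

```text
time: 3.22
ee_pos: [0.5269, -0.1571, 0.0935]
tcp_rot: [179.8, -1.0, -11.1]
wrist_force: [0.4, -0.1, 0.2]
opening: 0.0001
time: 3.38
ee_pos: [0.5275, -0.1572, 0.0871]
tcp_rot: [179.8, -1.1, -11.1]
wrist_force: [-0.9, -0.2, 0.5]
opening: 0.0004
```

```bash
python3 -m pendant '[[[-0.8,0,0.2,0,-0.03,0,0],[-0.5,0,0.2,0,-0.02,0,0],[-0.3,0,0.3,0,-0.02,0,0]]]'
```

```text
time: 3.63
ee_pos: [0.5112, -0.1539, 0.0799]
tcp_rot: [179.8, 3.0, -11.1]
wrist_force: [0.3, 0.2, 0.2]
opening: 0.0002
```

```bash
python3 -m pendant '[[[0.7,0,-0.1,0,0.03,0,0],[0.3,0,-0.1,0,0.02,0,0],[0,0,0,0,0,0,0]]]'; python3 -m pendant '[[[0,0,0,0,0,0,0],[0,0,0,0,0,0,0]]]'
```

```text
time: 3.88
ee_pos: [0.5209, -0.1558, 0.0797]
tcp_rot: [179.8, 0.3, -11.1]
wrist_force: [-0.6, 0.8, -0.9]
opening: 0.0001
time: 4.05
ee_pos: [0.5206, -0.1557, 0.0797]
tcp_rot: [179.8, 0.3, -11.1]
wrist_force: [-0.4, -0.4, -0.3]
opening: -0.0001
```

```bash
python3 -m pendant '[[[0,0,0.4,0,0,0,0],[0,0,0.4,0,0,0,0],[0,0,0.2,0,0,0,0]]]'
```

```text
time: 4.3
ee_pos: [0.5208, -0.1558, 0.07]
tcp_rot: [179.8, 0.3, -11.1]
wrist_force: [-1.0, 0.2, 4.9]
opening: 0.0
```

```bash
python3 -m pendant '[[[0,0,0.2,0,0,0,0],[0,0,0.1,0,0,0,0]]]'
```

```text
time: 4.47
ee_pos: [0.521, -0.1559, 0.069]
tcp_rot: [179.8, 0.2, -11.1]
wrist_force: [-7.3, 2.5, 15.5]
opening: -0.0001
```

The force has risen sharply to 15 N at z = 0.069, so the hatch is at its stop. Letting go, up and forward.

```bash
python3 -m pendant '[[[0,0,-3,0,0,0,0],[-1.5,0,-3.8,0,0,0,0],[-2.5,0,-3.2,0,0,0,0],[-3,0,-2.5,0,0,0,0],[0,0,0,0,0,0,0]]]'; python3 -m pendant '[[[0,0,0,0,0,0,0],[0,0,0,0,0,0,0],[0,0,0,0,0,0,0],[0,0,0,0,0,0,0],[0,0,0,0,0,0,0]]]';python3 -m pendant '[[[0,0,0,0,0,0,0],[0,0,0,0,0,0,0],[0,0,0,0,0,0,0],[0,0,0,0,0,0,0],[0,0,0,0,0,0,0]]]'; python3 -m pendant '[[[0,0,0,0,0,0,0],[0,0,0,0,0,0,0],[0,0,0,0,0,0,0],[0,0,0,0,0,0,0],[0,0,0,0,0,0,0]]]';python3 -m pendant '[[[0,0,0,0,0,0,0],[0,0,0,0,0,0,0],[0,0,0,0,0,0,0],[0,0,0,0,0,0,0],[0,0,0,0,0,0,0]]]'; python3 w.py w3
python3 -c "
from h import *
im=bot.camera('side');save(im,'side1');a=cv2.imread('pics/w3.png');b=cv2.resize(cv2.imread('pics/side1.png')[120:270,260:460],(640,480),interpolation=cv2.INTER_CUBIC)
cv2.imwrite('pics/c3.png',cv2.resize(np.hstack([a,b]),(800,300)))"
```

```text
time: 4.88
ee_pos: [0.4491, -0.1411, 0.1959]
tcp_rot: [179.8, 0.6, -11.1]
wrist_force: [0.6, -0.1, 1.3]
opening: -0.0001
time: 5.3
ee_pos: [0.4496, -0.1413, 0.1941]
tcp_rot: [179.8, 0.6, -11.1]
wrist_force: [-0.2, -0.8, 0.0]
opening: 0.0001
time: 5.72
ee_pos: [0.4496, -0.1411, 0.1909]
tcp_rot: [179.8, 0.9, -11.0]
wrist_force: [0.7, -0.4, -0.4]
opening: -0.0001
time: 6.13
ee_pos: [0.4497, -0.1412, 0.191]
tcp_rot: [179.8, 0.9, -11.0]
wrist_force: [0.2, 0.0, 0.4]
opening: -0.0001
time: 6.55
ee_pos: [0.4497, -0.1412, 0.1912]
tcp_rot: [179.8, 0.9, -11.0]
wrist_force: [0.2, -0.3, 0.1]
opening: -0.0001
6.55 [ 0.4497 -0.1412  0.1912] [179.8398   0.8894 -11.0453] [ 0.1627 -0.267   0.1205]
orange_hinge 0.83 [370.2 307. ] [ 0.3783 -0.1704  0.072 ]
orange_reset_top 0.62 [314.5  84. ] [ 0.5518 -0.1585  0.058 ]
tcp px [317.9568 312.5398]
```

View pics/c3.png

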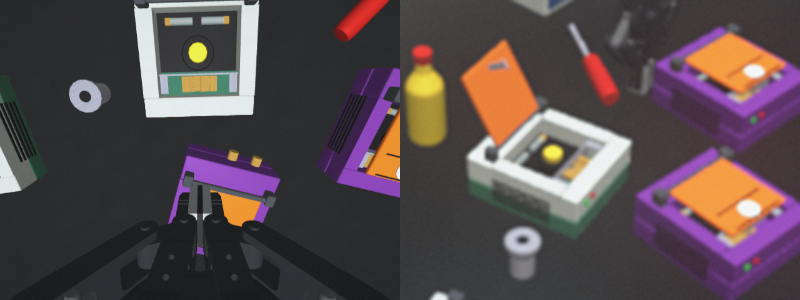

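The hatch is open on the latch (right half), leaning back and unchanged about 1.6 s after release. The yellow button is at wrist px (314,84), which gives (0.551,-0.159). Moving over it.

```bash
python3 -m pendant '[[[3,0,-0.5,0,0,0,0],[3,0,0,0,0,0,0],[2.5,-0.1,1.5,0,0,0,0],[1.5,-0.1,2.5,0,0,0,0],[0,0,2.5,0,0,0,0]]]'; python3 -m pendant '[[[0,0,2,0,0,0,0],[0,0,1.5,0,0,0,0],[0,0,0,0,0,0,0]]]'; python3 w.py w4
```

```text
time: 7.22
ee_pos: [0.5529, -0.1596, 0.1338]
tcp_rot: [179.8, 0.3, -11.1]
wrist_force: [0.4, -0.6, -0.3]
opening: -0.0002
time: 7.47
ee_pos: [0.5517, -0.1592, 0.0908]
tcp_rot: [179.8, 0.7, -11.1]
wrist_force: [-0.7, -0.3, -0.7]
opening: 0.0
7.4667 [ 0.5517 -0.1592  0.0908] [179.8273   0.7346 -11.057 ] [-0.664  -0.278  -0.7259]
orange_press 0.86 [311.4  74.4] [ 0.6489 -0.1755  0.075 ]
orange_press 0.41 [317.7 238.9] [ 0.5805 -0.1647  0.075 ]
orange_hinge 0.97 [313.6 197.2] [ 0.5994 -0.1665  0.072 ]
orange_hinge 0.21 [309.1  73. ] [ 0.6498 -0.1747  0.072 ]
orange_reset_top 0.58 [319.  278.1] [ 0.5532 -0.16    0.058 ]
tcp px [317.9569 312.5472]
```

View pics/w4.png

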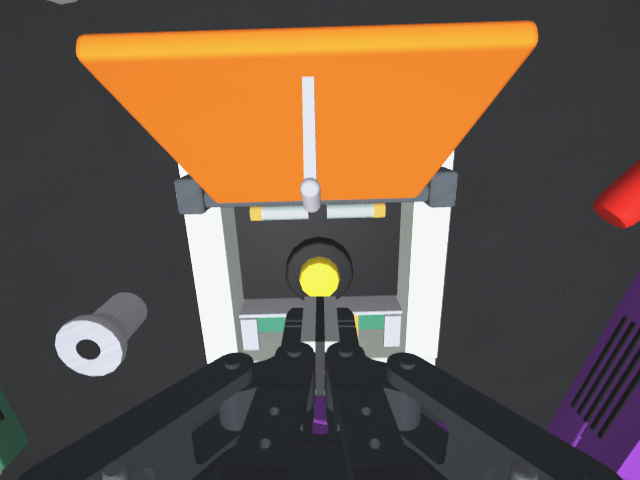

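The tip is above the yellow button (319,278), with the open hatch clear behind. Pressing.

```bash
python3 -m pendant '[[[0.1,0,1.5,0,0,0,0],[0,0,1.2,0,0,0,0],[0,0,0.4,0,0,0,0],[0,0,0.2,0,0,0,0]]]'; python3 -m pendant '[[[0,0,0.3,0,0,0,0],[0,0,0.2,0,0,0,0]]]'
```

```text
time: 8.0
ee_pos: [0.5574, -0.161, 0.0682]
tcp_rot: [179.7, -0.2, -11.1]
wrist_force: [-1.2, -0.5, 0.8]
opening: 0.0002
time: 8.17
ee_pos: [0.5577, -0.1612, 0.064]
tcp_rot: [179.7, -0.3, -11.1]
wrist_force: [0.3, -0.1, -0.0]
opening: 0.0001
```

```bash
python3 -m pendant '[[[-0.4,0,0.3,0,0,0,0],[0,0,0.3,0,0,0,0],[0,0,0.2,0,0,0,0]]]'; python3 -m pendant '[[[0,0,0.2,0,0,0,0],[0,0,0.1,0,0,0,0]]]'
```

```text
time: 8.42
ee_pos: [0.554, -0.1605, 0.0564]
tcp_rot: [179.7, -0.4, -11.1]
wrist_force: [0.9, -1.0, 2.2]
opening: 0.0002
time: 8.58
ee_pos: [0.554, -0.1605, 0.0537]
tcp_rot: [179.7, -0.4, -11.1]
wrist_force: [-1.7, 0.8, 2.7]
opening: 0.0002
```

```bash
python3 -m pendant '[[[0,0,0.2,0,0,0,0],[0,0,0.1,0,0,0,0]]]'
```

```text
time: 8.75
ee_pos: [0.5541, -0.1605, 0.0529]
tcp_rot: [179.7, -0.5, -11.1]
wrist_force: [-5.6, 1.9, 10.7]
opening: -0.0001
```

```bash
python3 -m pendant '[[[0,0,0.2,0,0,0,0]]]'; python3 -m pendant '[[[0,0,-2,0,0,0,0],[-1,0,-3,0,0,0,0],[-2.5,0,-3,0,0,0,0],[-3.5,0,-2,0,0,0,0],[-3.5,0,-1,0,0,0,0]]]'; python3 -m pendant '[[[0,0,0,0,0,0,0],[0,0,0,0,0,0,0],[0,0,0,0,0,0,0],[0,0,0,0,0,0,0],[0,0,0,0,0,0,0]]]'; python3 w.py w5
python3 -c "
from h import *
t=bot.camera('top');s=bot.camera('side');save(np.hstack([t,s]),'x');cv2.imwrite('pics/c5.png',cv2.resize(cv2.imread('pics/x.png'),(800,300),interpolation=cv2.INTER_AREA))"
```

```text
time: 8.83
ee_pos: [0.5542, -0.1605, 0.0527]
tcp_rot: [179.7, -0.6, -11.1]
wrist_force: [-8.0, 2.7, 21.3]
opening: 0.0003
time: 9.25
ee_pos: [0.4495, -0.1393, 0.1614]
tcp_rot: [179.7, -0.2, -11.0]
wrist_force: [-0.1, 0.3, 0.4]
opening: 0.0003
time: 9.67
ee_pos: [0.447, -0.139, 0.1652]
tcp_rot: [179.7, -0.6, -11.1]
wrist_force: [-0.8, 0.2, -0.6]
opening: -0.0003
9.6667 [ 0.447  -0.139   0.1652] [179.6933  -0.5634 -11.0544] [-0.8019  0.1523 -0.557 ]
orange_hinge 0.56 [377.3 321.1] [ 0.3811 -0.171   0.072 ]
orange_reset_top 0.62 [318.5  79.3] [ 0.5522 -0.1601  0.058 ]
tcp px [317.9579 312.6091]
```

View pics/c5.png

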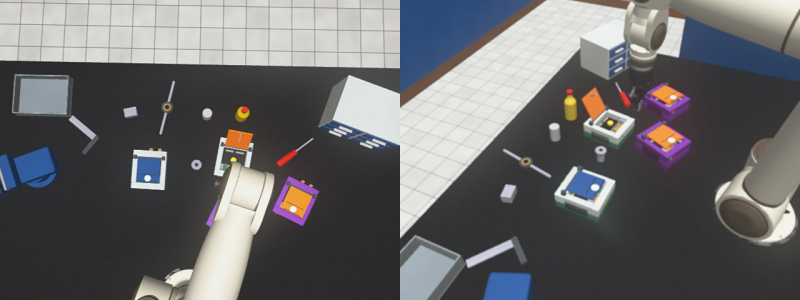

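The orange hatch stands open (side view, about (595,105)) and the blue hatch is shut. The loose things are where they were, and the arm is clear at z = 0.165. Handing in.

```bash
python3 -c "
from workcell import bot
print(bot.job_done())"
```

```text
the job is handed in; nothing more can be done
None
```

The job is done and handed in at about 10 s of the 42 s allowed; no verdict was reported.

- **Hatch:** I pressed the white spot on the white-housed drive's orange hatch once. It reached its stop at z = 0.069 m with about 15 N on the wrist. I let go and retracted up and forward, and the hatch was still open when I checked about 2 s later.
- **Reset button:** I pressed it to its stop, with the tip at z = 0.0527 m (5.3 mm below the button's rest height) and 21 N on the wrist. Then I let go and backed clear.
- **Last checks:** The final pictures show the orange hatch open, the blue hatch shut and the loose things where they were. The wrist force was near zero and the fingers were empty.
- **Not checked directly:** I could not read the joint values. Full travel of the hatch and button is inferred from the tip height and the sharp rise in force.
- **What disagreed:** Some small sideways moves under- or overshot by 5 to 10 mm. I corrected these before each press, so both landed within about 2 mm of the estimated centres.

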